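# Gather the glass nuggets in the marked corner of the tote

### The job

Slide the red transport lock of the dock fully open to its end stop, then lift the blue tote by its black bar clear of the dock and tilt it so that all five glass nuggets slide into the yellow-marked corner. Spill none, and leave the other things on the bench where they are. Finish while still holding the tote still in the air, clearly tilted, with the nuggets gathered in that corner: do not put it down or let go.

Things in the scene. Friction and masses are not known exactly. Their poses are not given: they have to be found in the camera images.
- dock: Low plywood dock board (215 x 215 x 12 mm) fixed to the bench, on which the tote stands. Origin on the bench surface under the middle of the tote; z up, y along the tote's long side, x towards the side that carries the lock. Four pairs of low aluminium cleats (8 mm high) surround the tote; lift the tote straight up out of them.
- lock (a joint): Transport lock, a slide on the dock. 0 = locked (its steel tongue lies over the lug on the tote's +x wall, so the tote cannot be lifted), 0.050 m = fully open at the end stop. It moves along the dock's +y; it starts between 0 and 0.012, drags with about 1.5 N and stays where it is left.
- lock_grip (a point): Point to pinch in the red upright grip of the lock, 74 mm above the bench and 16 mm below the grip's top; travels with the lock. The grip is 16 mm thick along the dock's y (its slide direction), 24 mm wide along x, 50 mm tall, on a rail 105 mm to the +x side of the tote's middle. The 8 mm thick steel tongue reaches from its foot towards the tote, 27 mm below this point.
- tote: Loose blue open-topped tote, outside 120 (x) x 180 (y) x 45 mm (z), walls and floor 4 mm, 0.2 to 0.4 kg. Origin at the centre of its underside; at the start its axes agree with the dock's and its underside is 12 mm above the bench. A black bar runs along y over its middle, on an upright at each end. The corner at -x +y is marked yellow.
- tote_handle (a point): Middle of the tote's carrying bar, which is 16 mm wide (tote x), 16 mm tall and 180 mm long (tote y); this point is 88 mm above the tote's underside. The bar stands 35 mm clear above the rim. Grip it here across its width with about 60 N.
- tote_corner (a point): Inside bottom corner of the tote where the yellow-marked walls meet: at x -56, y +86, z +4 mm in the tote's frame.
- nugget0: Loose red polished glass nugget (flat-bottomed dome), 20 mm dia x 9 mm tall, 10 g, lying in the tote. Origin at the centre of its flat underside. Friction on the tote's plastic is roughly 0.15, so a tilt of 0.5 to 0.65 rad makes it slide; nuggets may queue along one wall, and swinging the tilt towards the other wall then brings them round into the corner.
- nugget1: Loose amber orange polished glass nugget (flat-bottomed dome), 20 mm dia x 9 mm tall, 10 g, lying in the tote. Origin at the centre of its flat underside. Friction on the tote's plastic is roughly 0.15, so a tilt of 0.5 to 0.65 rad makes it slide; nuggets may queue along one wall, and swinging the tilt towards the other wall then brings them round into the corner.
- nugget2: Loose green polished glass nugget (flat-bottomed dome), 20 mm dia x 9 mm tall, 10 g, lying in the tote. Origin at the centre of its flat underside. Friction on the tote's plastic is roughly 0.15, so a tilt of 0.5 to 0.65 rad makes it slide; nuggets may queue along one wall, and swinging the tilt towards the other wall then brings them round into the corner.
- nugget3: Loose milky white polished glass nugget (flat-bottomed dome), 20 mm dia x 9 mm tall, 10 g, lying in the tote. Origin at the centre of its flat underside. Friction on the tote's plastic is roughly 0.15, so a tilt of 0.5 to 0.65 rad makes it slide; nuggets may queue along one wall, and swinging the tilt towards the other wall then brings them round into the corner.
- nugget4: Loose purple polished glass nugget (flat-bottomed dome), 20 mm dia x 9 mm tall, 10 g, lying in the tote. Origin at the centre of its flat underside. Friction on the tote's plastic is roughly 0.15, so a tilt of 0.5 to 0.65 rad makes it slide; nuggets may queue along one wall, and swinging the tilt towards the other wall then brings them round into the corner.
- flux: Bystander: green flux bottle, 44 mm dia x 110 mm tall, standing 165 to 190 mm from the dock's origin towards its +y. Origin at the centre of its underside. Not to be moved.
- spool: Bystander: steel-coloured solder spool standing on its flange, 56 mm dia x 46 mm tall, 165 to 190 mm from the dock's origin towards its -y. Origin at the centre of its underside. Not to be moved.
- brush_pot: Bystander: green open pot, 80 mm dia x 90 mm tall. Origin at the centre of its underside. Not to be moved.
- weight: Bystander: brass block weight, 60 x 60 x 40 mm. Origin at the centre of its underside. Not to be moved.
- cutter: Bystander: small yellow-handled hand tool lying on the bench. Not to be moved.
- hammer: Bystander: hammer lying on the bench. Not to be moved.

How it is judged:
On the way, in this order (a step that is already met when the one before it is completed fails the run):
1. the transport lock is slid open to its end stop (value of joint lock above 0.045 m), for 0.2 s.
2. the tote is lifted clear of the dock in the gripper (height (world z) of tote_corner above 0.05 m and contact force between the fingers and tote above 2 N and contact force between tote and dock below 0.05 N), for 0.2 s.
At the end, for the whole second after the job is handed in: The lock is open (over 45 mm of its 50). The tote hangs still in the fingers (under 30 mm/s), off the dock, the marked inside corner over 50 mm above the bench, tilted between 0.3 and 1.1 rad; every nugget rests with its underside's centre within 80 mm of that corner (all of step 2 and value of joint lock above 0.045 m and angle between tote's own z axis and vertical between 0.3 and 1.1 rad and linear speed of each of tote, nugget0, nugget1, nugget2, nugget3, nugget4 below 0.03 m/s and distance between each of nugget0, nugget1, nugget2, nugget3, nugget4 and tote_corner below 0.08 m); the arm keeps its last pose, push and grip.
It fails at once if a nugget falls out of the tote (height (world z) of any of nugget0, nugget1, nugget2, nugget3, nugget4 below 0.009 m or distance between any of nugget0, nugget1, nugget2, nugget3, nugget4 and tote above 0.14 m).
It fails at once if a bystander is pushed more than 30 mm from its place (distance of any of flux, spool, brush_pot, weight, cutter, hammer from where it was at the start of the episode above 0.03 m).
It fails at once if the flux bottle, spool or pot is knocked over (angle between any of flux, spool, brush_pot's own z axis and vertical above 0.6 rad).
It also fails if it takes over 54 s, if anything falls off the work surface, if the arm or the gripper's body presses on something with over 40 N, if the wrist force passes 120 N, or if a joint passes its speed limit or range.

### The arm

A 6-joint arm with a two-finger parallel gripper is mounted at the origin on the work surface. World frame = base frame: x ahead of the robot, y to its left, z up, the work surface at z = 0. Lengths are in m, angles in rad, forces in N, time in s.
With the tool pointing down it reaches from about 0.275 to 0.875 m from the base axis. Payload 12.5 kg.
Tool frame: the origin (TCP) lies midway between the tips of the shut fingers; the grasp point (between the pads) lies 19 mm behind it; z points along the fingers, y is the line along which they close (so a half turn about z gives the same grasp; the last joint's range is limited). The gripper opens to 85 mm and grips with 20 to 120 N. Pads are 22 mm wide; open, the fingers measure 114 mm over their backs; the gripper's body (76 mm by 85 mm) begins 54 mm behind the grasp point. The pads swing forward as they close: fully open they stand 13 mm farther back than shut.
Start: joints at [-1.201, 0.351, 1.652, -0, 1.139, -0.085], TCP at [0.242, -0.494, 0.231] pointing down, gripper open.
Joint ranges: [-2.75, 2.75], [-0.79, 2.1], [0.01, 2.65], [-1.57, 4.71], [0.07, 3.14], [-2.87, 2.87]. Speed limits (rad/s): [2.22, 2.22, 2.79, 3.14, 3.14, 3.14].

### API

Orientations are given as a unit quaternion [x, y, z, w].
In Python, from cell import r gives the robot as it stands. Calls block until the motion is done:
- r.move_to(position, orientation): joint-space move of the TCP to a pose.
- r.move_linear(position, rot=None, vel=0.15): straight line of the TCP; rot=None keeps the orientation; vel is the mean speed in m/s.
- r.set_joints(angles): joint-space move.
- r.set_gripper(opening, squeeze=None): opening from 0.0 (shut) to 1.0 (fully open); squeeze is the grip in N (None keeps the last); returns when the fingers have stopped.
- r.sleep(seconds).
- r.inverse_kinematics(position, orientation): joint angles nearest the present ones, or None.
- r.get_obs(): the state.
- r.get_image(name): name is "scene" or "top"; returns a dict with "pixels" (384x512x3 uint8, red, green, blue), "depth" (384x512 float32, m along the optical axis (not along the pixel's ray), 0 where there is no reading), "fx", "fy", "cx", "cy" (pixels), "camera_from_world" (4x4, takes a point from world to camera coordinates). Camera axes: x right, y down, z forward; pixel columns grow to the right and rows downward; lengths in m; the calibration is good to about 2 mm. A picture is of the moment at which its call begins.
A pose or a line that the arm cannot do raises r.PlanningError and nothing moves.
- r.hand_in(): hands the job in; it is judged then, once.
Trained networks look in a picture, given as the dict that the camera call returned (one of the last four; its "shot" number tells which), for a name from the list of things; names that differ only in an ending like _2 or _b are one class to them, and where a whole thing is asked for, a point or a joint stands for the part that bears it (a point fixed in the world has none). Each returns a list of dicts, best first, with "score" (0 to 1); they miss things now and then, are a little off and sometimes report something else, mostly with a low value. They report only what shows in the picture. A call takes as long as a camera call.
- r.find_in(picture, label): "location" ([column, row] as shares, 0 to 1, of the picture: columns of its width, rows of its height, amid what is visible of it).
- r.cut_out(picture, label): "region" (384x512 bool, what is visible of it) and "location" ([column, row] as shares, 0 to 1, of the picture: columns of its width, rows of its height, amid what is visible of it).
- r.landmark_of(picture, label): "location" ([column, row] as shares, 0 to 1, of the picture: columns of its width, rows of its height: a listed point, or the origin of a listed thing).
The state is a dict: "t": time; "q": joint angles; "qvel": joint speeds; "effort": joint torques, N m; "tool_pos": TCP position; "ee_rot": TCP orientation; "contact_force": force on the tool from outside, world axes, zero at the start; "torque": the same for the moment, N m; "opening": opening from 0.0 (shut) to 1.0 (fully open); "finger_force": force on a finger pad.
Only numpy, scipy, OpenCV 4.12 (cv2) and the standard library are available. Lean on these libraries where they do the work, as an engineer would, in place of code of your own. Each camera call takes 0.05 s, during which the arm holds its last target. There are 200 camera calls.

## Working session

There is one attempt and no reset: what is moved stays moved. The work goes in short steps, each a Python script; the robot and the scene stay as the last script left them, time stands still between calls to the robot, and variables do not carry over. Pictures are saved under pics/ and viewed, at most 13 in all, crops included, and the job is handed in when it is done.

```bash
mkdir -p pics; cat > h.py <<'E'
import numpy as np, cv2
from cell import r
from scipy.spatial.transform import Rotation as R
def world(im,uv,z=None,d=None):
    T=np.linalg.inv(im["camera_from_world"]); u,v=uv
    ray=np.array([(u-im["cx"])/im["fx"],(v-im["cy"])/im["fy"],1.0])
    if d is None and z is None: d=im["depth"][int(round(v)),int(round(u))]
    if d is None:
        dw=T[:3,:3]@ray; d=(z-T[2,3])/dw[2]
    return T[:3,:3]@(ray*d)+T[:3,3]
def cloud(im,mask):
    v,u=np.nonzero(mask&(im["depth"]>0)); d=im["depth"][v,u]
    T=np.linalg.inv(im["camera_from_world"])
    p=np.stack([(u-im["cx"])/im["fx"]*d,(v-im["cy"])/im["fy"]*d,d],1)
    return p@T[:3,:3].T+T[:3,3]
def save(im,n): cv2.imwrite(f"pics/{n}.png",cv2.cvtColor(im["pixels"],cv2.COLOR_RGB2BGR))
E
python3 - <<'E'
from h import *
np.set_printoptions(precision=4,suppress=True)
for n in("scene","top"):
    im=r.get_image(n); save(im,n+"0")
    print(n,np.linalg.inv(im["camera_from_world"])[:3,3])
    for l,z in(("lock_grip",.074),("tote_handle",.1),("tote",.012),("tote_corner",.016),("dock",0),("flux",0),("spool",0),("brush_pot",0),("weight",0)):
        for o in r.landmark_of(im,l)[:1]:
            uv=np.array(o["location"])*[512,384]; print(l,round(o["score"],2),uv,world(im,uv,z))
    for l in("tote_handle","lock_grip","tote"):
        for o in r.cut_out(im,l)[:1]:
            p=cloud(im,o["region"]); print("cut",l,o["score"],len(p),np.median(p,0),p.min(0),p.max(0))
print(r.get_obs())
E
```

```text
scene [ 1.6511 -0.2029  1.0985]
lock_grip 0.41 [239.5136 204.5184] [ 0.6145 -0.0625  0.074 ]
tote_handle 0.57 [235.9808 184.2816] [ 0.5366 -0.0608  0.1   ]
tote 0.94 [235.7248 197.6064] [ 0.5123 -0.0616  0.012 ]
tote_corner 0.87 [252.8768 182.784 ] [0.448  0.0168 0.016 ]
dock 0.56 [236.4928 200.6016] [ 0.5165 -0.0599  0.    ]
flux 0.53 [274.9952 187.8144] [0.4772 0.0984 0.    ]
spool 0.5 [184.4224 201.1008] [ 0.478  -0.2522  0.    ]
brush_pot 0.72 [364.4928 219.9936] [0.7116 0.3722 0.    ]
weight 0.92 [193.0752 260.5824] [ 0.7661 -0.2458  0.    ]
cut tote_handle 0.91 1520 [ 0.5136 -0.0633  0.0261] [ 0.3685 -0.1566 -0.0065] [0.6086 0.0528 0.1111]
cut lock_grip 0.44 84 [ 0.6245 -0.0553  0.0663] [ 0.5715 -0.0642  0.0266] [ 0.6321 -0.0442  0.0913]
cut tote 0.77 1509 [ 0.5133 -0.0654  0.0256] [ 0.3744 -0.1595 -0.0072] [0.6086 0.0392 0.1111]
top [ 0.3193 -0.009   1.6714]
lock_grip 0.63 [269.4144 177.984 ] [ 0.6117 -0.0514  0.074 ]
tote 0.73 [274.0224 210.5856] [ 0.5086 -0.0671  0.012 ]
tote_corner 0.67 [247.808  226.2144] [0.4554 0.0237 0.016 ]
dock 0.26 [274.176 211.584] [ 0.5065 -0.068   0.    ]
flux 0.75 [328.6016 213.696 ] [ 0.4969 -0.2565  0.    ]
spool 0.48 [328.9088 210.5088] [ 0.508  -0.2579  0.    ]
brush_pot 0.76 [145.8176 154.4832] [ 0.7154  0.3832 -0.    ]
weight 0.68 [325.4784 138.5856] [ 0.7648 -0.2544  0.    ]
cut tote_handle 0.87 1834 [ 0.5051 -0.0601  0.0188] [ 0.4402 -0.1534  0.0019] [0.5766 0.0283 0.1177]
{'t': 1.3, 'q': array([-1.2006,  0.3507,  1.6518, -0.    ,  1.1391, -0.0846]), 'qvel': array([-0.0009,  0.0009,  0.0013, -0.    ,  0.0025, -0.0008]), 'effort': array([ -0.0015, -50.6037, -29.1655,  -0.0001,   0.0006,   0.    ]), 'tool_pos': array([ 0.2416, -0.4941,  0.2313]), 'ee_rot': array([ 0.9743,  0.2255, -0.    , -0.    ]), 'contact_force': array([-0.1076,  0.1925,  0.2702]), 'torque': array([ 0.0101,  0.0348, -0.0121]), 'finger_force': 0.0, 'opening': 1.0011567896626477}
```

```bash
python3 - <<'E'
import cv2
a=cv2.imread("pics/scene0.png")[120:290,130:420]; b=cv2.imread("pics/top0.png")[100:280,110:380]
cv2.imwrite("pics/s0c.png",cv2.resize(a,None,fx=2.7,fy=2.7,interpolation=cv2.INTER_CUBIC));cv2.imwrite("pics/t0c.png",cv2.resize(b,None,fx=2.9,fy=2.9,interpolation=cv2.INTER_CUBIC))
E
```

```text
(no output)
```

View pics/s0c.png

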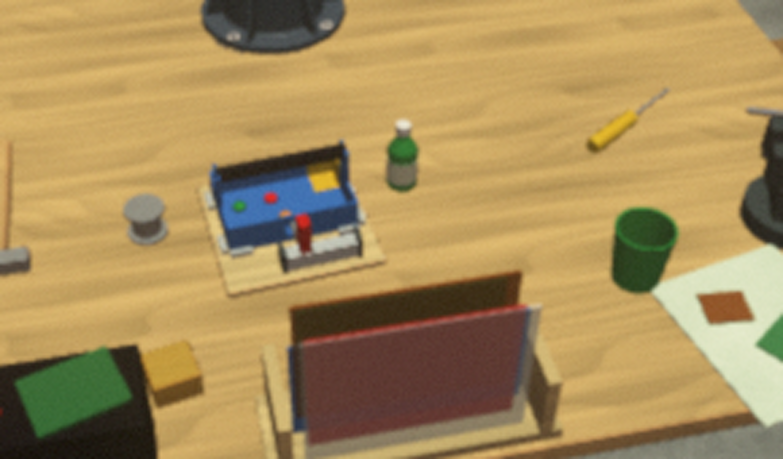

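View pics/t0c.png

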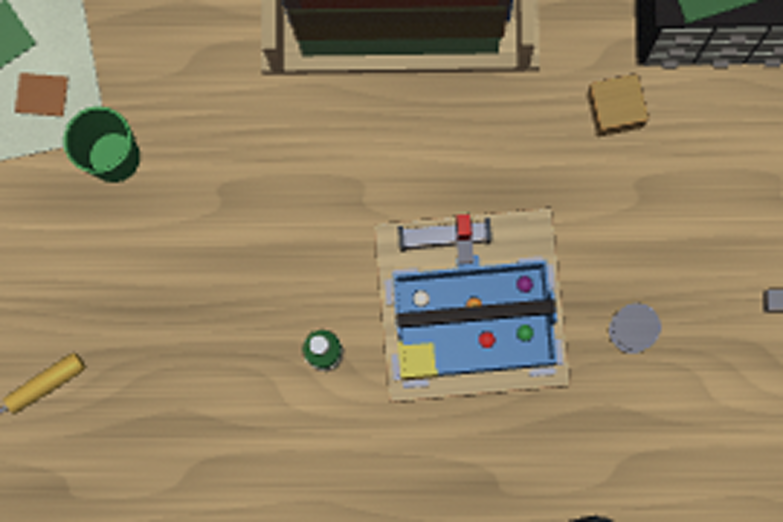

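The pictures show the dock slightly yawed, with the tote bar from about (398,320) to (553,307) in the top crop. The red grip is at (463,227) and opens leftwards (world +y). The nuggets are spread around, the flux bottle is on the left at (322,347), and the spool is on the right. Next I'll get the pose from colour segmentation.

```bash
python3 - <<'E'
from h import *
np.set_printoptions(precision=4,suppress=True)
im=r.get_image("top"); px=im["pixels"].astype(int); hsv=cv2.cvtColor(im["pixels"],cv2.COLOR_RGB2HSV)
box=np.zeros((384,512),bool); box[168:242,238:308]=1
def pts(m,z):
    v,u=np.nonzero(m); return np.array([world(im,p,z) for p in zip(u,v)])
m=box&(hsv[...,2]<60); m[:195]=0
n,lab,st,ce=cv2.connectedComponentsWithStats(m.astype(np.uint8)); k=1+np.argmax(st[1:,4]); m=lab==k; print(st[k])
p=pts(m,.108)[:,:2]; rc=cv2.minAreaRect(p.astype(np.float32)*1000); w,V=np.linalg.eigh(np.cov(p.T)); a=V[:,1]*np.sign(V[1,1])
print("bar",p.mean(0),"rect",rc,"yaw",np.arctan2(-a[0],a[1]))
m=box&(hsv[...,1]>150)&((hsv[...,0]<6)|(hsv[...,0]>174))&(hsv[...,2]>100); m[190:]=0
v,u=np.nonzero(m);print("red",len(u),u.min(),u.max(),v.min(),v.max(),pts(m,.09).mean(0))
# depth based: heights over bench
d=cloud(im,box); t=d[d[:,2]>.09]; print("high",len(t),t.mean(0),t.min(0),t.max(0))
s=r.get_image("scene"); hs=cv2.cvtColor(s["pixels"],cv2.COLOR_RGB2HSV)
b2=np.zeros((384,512),bool);b2[190:225,230:255]=1
m=b2&(hs[...,1]>150)&((hs[...,0]<6)|(hs[...,0]>174))&(hs[...,2]>90); m[:,:236]=0
v,u=np.nonzero(m);print("red scene",len(u),u.min(),u.max(),v.min(),v.max(),world(s,(u.mean(),v.mean()),.074)); c=cloud(s,m);print(np.median(c,0))
g=(hs[...,2]<60); g2=np.zeros_like(g); g2[172:192,207:262]=1; c=cloud(s,g&g2); c=c[(c[:,2]>.085)&(c[:,2]<.12)]; print("bar scene",len(c),c.mean(0),c.min(0),c.max(0))
E
```

```text
[247 202  54  11 254]
bar [ 0.5072 -0.0653] rect ((506.4151611328125, -62.801239013671875), (19.5074462890625, 173.1750946044922), 5.94512414932251) yaw 0.07941478365173964
red 28 268 271 174 180 [ 0.6121 -0.0513  0.09  ]
high 324 [ 0.5125 -0.0639  0.1066] [ 0.4842 -0.1525  0.09  ] [0.6219 0.0273 0.1171]
red scene 47 240 244 200 212 [ 0.6187 -0.0536  0.074 ]
[ 0.6265 -0.0541  0.0855]
bar scene 221 [ 0.5173 -0.0672  0.1023] [ 0.5013 -0.1484  0.0871] [0.53   0.0193 0.1104]
```

```bash
cat >> h.py <<'E'
np.set_printoptions(precision=4,suppress=True)
YAW=0.083; C=np.array([.507,-.0635,0]); DX=np.array([np.cos(YAW),np.sin(YAW),0]); DY=np.array([-np.sin(YAW),np.cos(YAW),0])
def down(y):
    z=np.array([0,0,-1.]); return R.from_matrix(np.stack([np.cross(y,z),y,z],1)).as_quat()
def best(pos,qs):
    o=[(abs(j[5])+abs(j[3]),i) for i,q in enumerate(qs) if (j:=r.inverse_kinematics(pos,q)) is not None]
    return qs[min(o)[1]]
E
python3 - <<'E'
from h import *
g=np.array([.612,-.052,.055]); up=g+[0,0,.115]
for y in (DY,-DY,DX,-DX): print(y,r.inverse_kinematics(up,down(y)))
q=best(up,[down(DY),down(-DY)])
r.move_to(up,q); r.move_linear(g,vel=.12); print(r.get_obs()["contact_force"])
r.set_gripper(0.0,40); o=r.get_obs(); print(o["t"],o["opening"],o["finger_force"],o["contact_force"],o["tool_pos"])
save(r.get_image("scene"),"s1"); save(r.get_image("top"),"t1")
E
python3 -c "
import cv2
a=cv2.imread('pics/s1.png')[120:260,180:320]; cv2.imwrite('pics/s1c.png',cv2.resize(a,None,fx=4,fy=4,interpolation=2))"
```

```text
[-0.0829  0.9966  0.    ] [-0.1605  0.5308  1.5357 -0.      1.0751 -1.8143]
[ 0.0829 -0.9966 -0.    ] [-0.1605  0.5308  1.5357 -0.      1.0751  1.3273]
[0.9966 0.0829 0.    ] [-0.1605  0.5308  1.5357 -0.      1.0751 -0.2435]
[-0.9966 -0.0829 -0.    ] None
[-0.4482  0.1721 -0.2684]
5.225 0.18242301971925148 41.91319406032562 [-1.3041 -0.4757  2.5608] [ 0.612  -0.052   0.0552]
```

View pics/s1c.png

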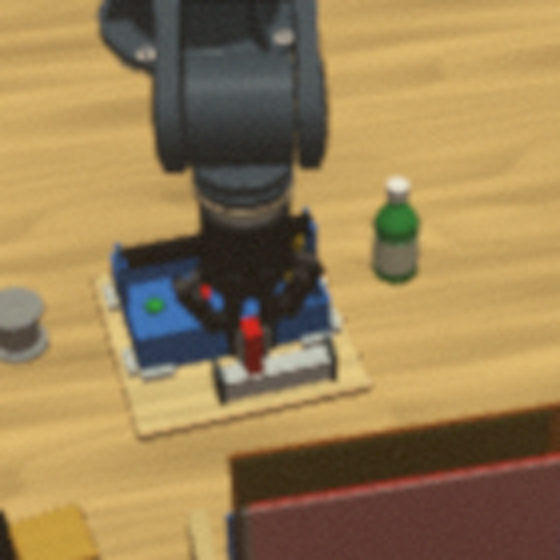

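The fingers hold the red grip, at about (253,340) in this crop. The opening of 0.18 × 85 mm gives about 16 mm, which matches the grip's thickness. Now I'll slide it.

```bash
python3 - <<'E'
from h import *
o=r.get_obs(); p0=np.array(o["tool_pos"]); 
r.move_linear(p0+DY*.034,vel=.05); o=r.get_obs(); print(o["t"],o["contact_force"]@DY,o["contact_force"])
d=.034
while d<.056:
    d+=.002; r.move_linear(p0+DY*d,vel=.04); f=r.get_obs()["contact_force"]; print(round(d,3),f@DY,f)
    if f@DY<-20: break
r.sleep(.3); o=r.get_obs(); print(o["t"],(o["tool_pos"]-p0)@DY,o["opening"],o["contact_force"])
E
```

```text
6.1583 2.282947358284569 [-0.7414  2.2292  3.8399]
0.036 0.1935431524744686 [-0.3709  0.1634  3.5519]
0.038 -0.6137703318798916 [ 0.4823 -0.5758  3.3168]
0.04 0.7617256594280309 [0.3008 0.7894 2.2581]
0.042 0.17953855207279124 [1.0614 0.2685 3.2401]
0.044 1.1487494378585081 [2.7153 1.3786 2.0581]
0.046 0.7792445394711005 [1.3806 0.8968 2.235 ]
0.048 -11.5798935324748 [  1.8174 -11.4687   1.4768]
0.05 -22.239401858541846 [  2.3275 -22.1226   0.8963]
8.4583 0.04675365779673289 0.1829488037545685 [  2.9534 -22.5752   0.6492]
```

End stop reached: force rises after about 47 mm of travel. Next I'll release, go over the tote bar, and check that the tilted poses are feasible.

```bash
cat >> h.py <<'E'
Q0=down(DX)
def tilt(th,phi):  # lower direction d at angle phi in the tote frame
    d=np.cos(phi)*DX+np.sin(phi)*DY
    return (R.from_rotvec(np.cross([0,0,1],d)*th)*R.from_quat(Q0)).as_quat()
E
python3 - <<'E'
from h import *
p=np.array(r.get_obs()["tool_pos"])
r.set_gripper(1.0); r.move_linear(p+[0,0,.125],vel=.2)
top=C+[0,0,.18]
for hold in ([.507,-.0635,.33],[.5,-.06,.36]):
  for th in (.3,.6):
    for ph in (90,135,180): print(hold,th,ph,r.inverse_kinematics(hold,tilt(th,np.radians(ph))))
r.move_to(top,Q0)
im=r.get_image("top"); sc=r.get_image("scene"); save(im,"t2"); save(sc,"s2"); print(r.get_obs()["t"],r.get_obs()["q"])
for o in r.landmark_of(sc,"lock_grip")[:1]: print(o["score"],world(sc,np.array(o["location"])*[512,384],.074))
E
python3 -c "
import cv2
a=cv2.imread('pics/s2.png')[120:260,180:320]; cv2.imwrite('pics/s2c.png',cv2.resize(a,None,fx=4,fy=4,interpolation=2))"
```

```text
[0.507, -0.0635, 0.33] 0.3 90 [-0.064   0.1798  1.6588 -0.3109  1.2719 -0.0594]
[0.507, -0.0635, 0.33] 0.3 135 [-0.133   0.0741  1.7803 -0.1858  1.0399 -0.1417]
[0.507, -0.0635, 0.33] 0.3 180 [-0.2689  0.0483  1.808   0.1209  1.006  -0.4023]
[0.507, -0.0635, 0.33] 0.6 90 [ 0.0785  0.2102  1.7063 -0.6292  1.2849  0.1971]
[0.507, -0.0635, 0.33] 0.6 135 [-0.0341 -0.0029  1.9465 -0.5227  0.7765  0.1821]
[0.507, -0.0635, 0.33] 0.6 180 [-0.3364 -0.0625  2.0037  0.3758  0.6769 -0.651 ]
[0.5, -0.06, 0.36] 0.3 90 [-0.0578  0.1461  1.6268 -0.3056  1.3363 -0.0741]
[0.5, -0.06, 0.36] 0.3 135 [-0.1272  0.0383  1.7461 -0.1805  1.1098 -0.1499]
[0.5, -0.06, 0.36] 0.3 180 [-0.2653  0.0114  1.7738  0.1149  1.0762 -0.3886]
[0.5, -0.06, 0.36] 0.6 90 [ 0.0867  0.1732  1.6776 -0.6183  1.3428  0.1639]
[0.5, -0.06, 0.36] 0.6 135 [-0.0256 -0.0452  1.9126 -0.4915  0.8471  0.1407]
[0.5, -0.06, 0.36] 0.6 180 [-0.3336 -0.1078  1.9695  0.3416  0.7505 -0.6045]
11.5167 [-0.2155  0.3436  1.8038  0.      0.9944 -0.298 ]
0.72 [ 0.5662 -0.0647  0.074 ]
```

View pics/s2c.png

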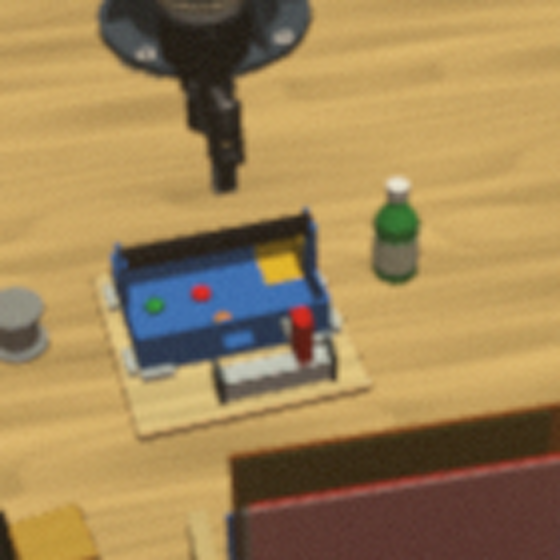

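The red grip now sits at the far right end of its rail, at (303,335), and the tongue is off the blue lug. Next I'll grip the bar and lift.

```bash
python3 - <<'E'
from h import *
r.move_linear(C+[0,0,.081],vel=.1); r.set_gripper(0.0,60); o=r.get_obs(); print(o["t"],o["opening"],o["finger_force"],o["contact_force"],o["tool_pos"])
if .12<o["opening"]<.25:
    p=C+[0,0,.081]
    r.move_linear(p+[0,0,.03],vel=.05); o=r.get_obs(); print(o["contact_force"],o["torque"])
    r.move_linear(p+[0,0,.26],vel=.12); o=r.get_obs(); print(o["t"],o["opening"],o["contact_force"],o["torque"])
save(r.get_image("scene"),"s3")
E
python3 -c "
import cv2
a=cv2.imread('pics/s3.png')[60:260,150:350]; cv2.imwrite('pics/s3c.png',cv2.resize(a,None,fx=3,fy=3,interpolation=2))"
```

```text
13.35 0.17606227598160393 60.38444638252258 [1.3283 0.4252 0.3998] [ 0.5072 -0.0635  0.0811]
[ 0.2668 -0.3473 -3.909 ] [-0.0092  0.0163  0.0166]
16.1667 0.1804280132226234 [-0.3735 -0.3862 -3.8351] [-0.029   0.0489  0.0107]
```

View pics/s3c.png

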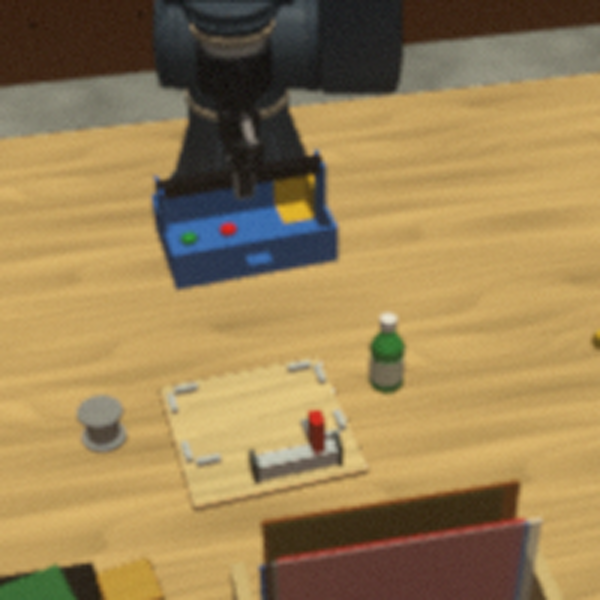

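The tote hangs level and clear of the dock, the nuggets are inside, and the lock is open. Now I'll tilt gently.

```bash
cat >> h.py <<'E'
P=C+[0,0,.341]
def look(n):
    s=r.get_image("scene"); t=r.get_image("top"); o=r.get_obs(); q=R.from_quat(o["ee_rot"])
    a=(s["pixels"][70:220,150:300],t["pixels"][130:280,200:350])
    cv2.imwrite(f"pics/{n}.png",cv2.cvtColor(cv2.resize(np.hstack(a),None,fx=2.6,fy=2.6,interpolation=2),cv2.COLOR_RGB2BGR))
    # tote corner from the tool pose: tool y = tote x, tool z = -tote z, tool x = tote y
    off=[.086,-.056,-.019+.084]; c=np.array(o["tool_pos"])+q.apply(off)
    print("t",o["t"],"open",o["opening"],"F",o["contact_force"],"corner",c)
    for i in range(5):
        for nm,im in(("s",s),("t",t)):
            for f in r.landmark_of(im,f"nugget{i}")[:1]:
                uv=np.array(f["location"])*[512,384]; Tc=np.linalg.inv(im["camera_from_world"])
                ray=Tc[:3,:3]@[(uv[0]-im["cx"])/im["fx"],(uv[1]-im["cy"])/im["fy"],1]; n_=q.apply([0,0,1])
                w=Tc[:3,3]+ray*(((c-Tc[:3,3])@n_)/(ray@n_)); l=q.inv().apply(w-c)
                print(i,nm,round(f["score"],2),"from corner x,y mm",l[1]*1000,l[0]*1000,"dist",np.linalg.norm(w-c)*1000)
E
python3 - <<'E'
from h import *
x=R.from_quat(Q0).as_matrix()[:,0]; print("tool x . DY",x@DY)
for th in(.12,.2,.27,.36,.48,.6): r.move_to(P,tilt(th,np.radians(135)))
r.sleep(.4); look("l4")
E
```

```text
tool x . DY 1.0000000000000002
t 18.2417 open 0.1737487227999141 F [ 0.5122  0.2137 -3.9138] corner [ 0.4854 -0.0175  0.2307]
0 s 0.47 from corner x,y mm 780.5449559022292 -246.19398435652553 dist 818.450918575912
0 t 0.57 from corner x,y mm 10.120400843945474 -66.15206670120163 dist 66.92173370499575
1 s 0.47 from corner x,y mm 780.5449559022292 -246.19398435652553 dist 818.450918575912
1 t 0.57 from corner x,y mm 10.120400843945474 -66.15206670120163 dist 66.92173370499575
2 s 0.47 from corner x,y mm 780.5449559022292 -246.19398435652553 dist 818.450918575912
2 t 0.57 from corner x,y mm 10.120400843945474 -66.15206670120163 dist 66.92173370499575
3 s 0.47 from corner x,y mm 780.5449559022292 -246.19398435652553 dist 818.450918575912
3 t 0.57 from corner x,y mm 10.120400843945474 -66.15206670120163 dist 66.92173370499575
4 s 0.47 from corner x,y mm 780.5449559022292 -246.19398435652553 dist 818.450918575912
4 t 0.57 from corner x,y mm 10.120400843945474 -66.15206670120163 dist 66.92173370499575
```

View pics/l4.png

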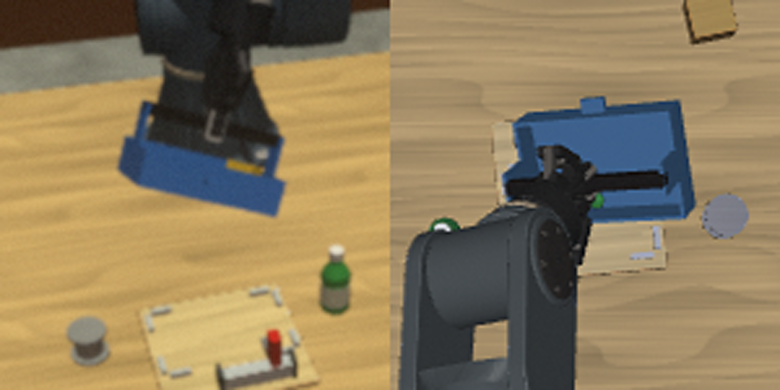

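Green lies on the −x wall, about 67 mm from the corner, and white is near the yellow corner. The rest are hidden by the arm. I'll swing towards the +y wall to bring the queue round, and look from there.

```bash
python3 - <<'E'
from h import *
for ph in(115,95,80): r.move_to(P,tilt(.6,np.radians(ph)))
r.sleep(.4); look("l5")
E
```

```text
t 20.175 open 0.1786254775624725 F [-0.2798 -0.2528 -4.0904] corner [ 0.4395 -0.032   0.245 ]
0 t 0.46 from corner x,y mm 20.984778191621068 -9.877703238588829 dist 23.19331664555898
1 t 0.46 from corner x,y mm 20.984778191621068 -9.877703238588829 dist 23.19331664555898
2 t 0.46 from corner x,y mm 20.984778191621068 -9.877703238588829 dist 23.19331664555898
3 t 0.46 from corner x,y mm 20.984778191621068 -9.877703238588829 dist 23.19331664555898
4 t 0.46 from corner x,y mm 20.984778191621068 -9.877703238588829 dist 23.19331664555898
```

View pics/l5.png

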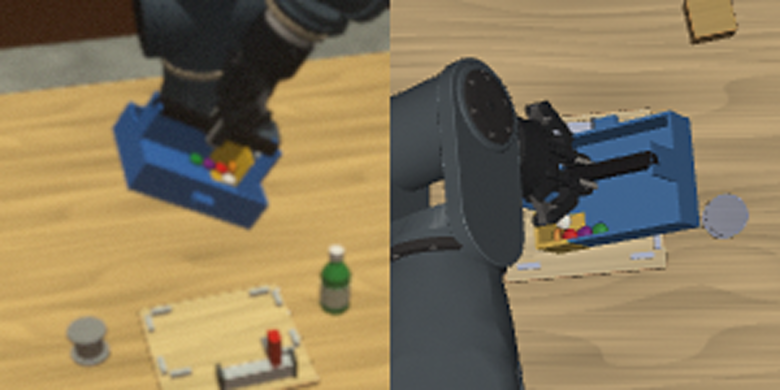

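Both views now show all five nuggets. In the top half, white is at (565,222), orange (558,230), red (570,234), purple (585,232) and green (600,229), mostly in a column along the −x wall. Green is borderline, so I'll swing a bit past the column to collapse it, then come back and measure by colour.

```bash
cat >> h.py <<'E'
def measure():
    o=r.get_obs(); q=R.from_quat(o["ee_rot"]); c=np.array(o["tool_pos"])+q.apply([.086,-.056,.065]); n_=q.apply([0,0,1])
    for nm in("top","scene"):
        im=r.get_image(nm); h=cv2.cvtColor(im["pixels"],cv2.COLOR_RGB2HSV); H,S,V=[h[...,k].astype(int) for k in range(3)]
        Tw=im["camera_from_world"]; Tc=np.linalg.inv(Tw); e=Tc[:3,3]
        v,u=np.mgrid[:384,:512]; ray=np.stack([(u-im["cx"])/im["fx"],(v-im["cy"])/im["fy"],np.ones_like(u)],-1)@Tc[:3,:3].T
        w=e+ray*(((c-n_*.004-e)@n_)/(ray@n_))[...,None]; l=(w-c)@q.as_matrix()*1000
        inside=(l[...,1]>0)&(l[...,1]<112)&(l[...,0]<2)&(l[...,0]>-172)
        for name,m in(("red",((H<5)|(H>174))&(S>150)&(V>90)),("orange",(H>=7)&(H<17)&(S>150)&(V>110)),("green",(H>45)&(H<80)&(S>110)&(V>60)),("white",(S<60)&(V>150)),("purple",(H>132)&(H<165)&(S>70)&(V>50))):
            k=inside&m
            if k.sum()>1: a=np.median(l[k],0); print(nm,name,k.sum(),"x,y",a[1].round(),a[0].round(),"dist",np.hypot(a[0],a[1]).round())
E
python3 - <<'E'
from h import *
measure()
for ph in(65,55,75,95,110): r.move_to(P,tilt(.6,np.radians(ph)))
for ph in (90,): r.move_to(P,tilt(.6,np.radians(ph)))
r.sleep(.5); print(); measure(); look("l6")
E
```

```text
top red 17 x,y 13.0 -17.0 dist 22.0
top orange 5 x,y 18.0 -3.0 dist 18.0
top green 17 x,y 13.0 -55.0 dist 57.0
top white 18 x,y 27.0 -11.0 dist 29.0
top purple 17 x,y 13.0 -35.0 dist 37.0
scene red 10 x,y 12.0 -20.0 dist 23.0
scene orange 11 x,y 8.0 -11.0 dist 13.0
scene green 16 x,y 12.0 -59.0 dist 60.0
scene white 13 x,y 33.0 -13.0 dist 35.0
scene purple 14 x,y 14.0 -41.0 dist 43.0

top red 4 x,y 19.0 -15.0 dist 24.0
top orange 2 x,y 15.0 -12.0 dist 20.0
top green 9 x,y 102.0 -30.0 dist 106.0
top purple 2 x,y 47.0 -2.0 dist 47.0
scene red 8 x,y 30.0 -12.0 dist 32.0
scene orange 7 x,y 19.0 -5.0 dist 20.0
scene purple 3 x,y 41.0 -14.0 dist 44.0
t 23.2167 open 0.17327924936607522 F [ 0.3564 -0.6954 -4.7026] corner [ 0.4484 -0.034   0.2389]
```

View pics/l6.png

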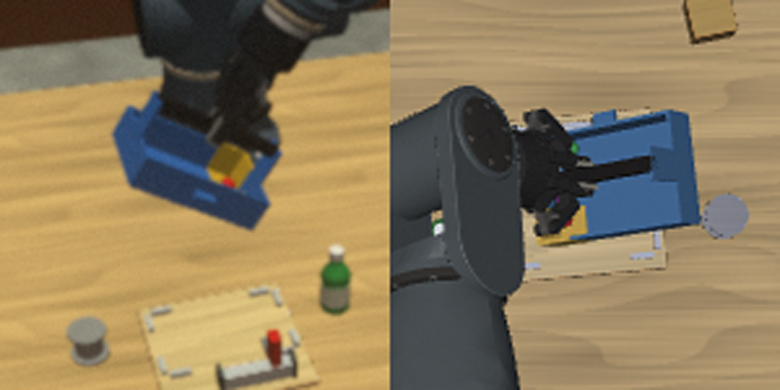

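Overshot: green ran to the far end of the +y wall (top (575,148)), with the others in a row. I'll swing well to the −x side, then back to a near-diagonal tilt.

```bash
python3 - <<'E'
from h import *
for ph in(110,130,150,165): r.move_to(P,tilt(.6,np.radians(ph)))
r.sleep(.5); measure(); print()
for ph in(145,125,105,92): r.move_to(P,tilt(.6,np.radians(ph)))
r.sleep(.5); measure(); look("l7")
E
```

```text
top red 4 x,y 2.0 -9.0 dist 10.0
top orange 12 x,y 42.0 -3.0 dist 42.0
top green 29 x,y 83.0 -9.0 dist 84.0
top white 26 x,y 64.0 -10.0 dist 65.0
top purple 16 x,y 32.0 -10.0 dist 33.0

top red 16 x,y 9.0 -12.0 dist 15.0
top orange 6 x,y 8.0 -5.0 dist 9.0
scene red 7 x,y 11.0 -12.0 dist 16.0
scene orange 9 x,y 14.0 -15.0 dist 21.0
scene purple 6 x,y 30.0 -13.0 dist 33.0
t 27.8667 open 0.17522303097598246 F [-0.3421  0.1016 -3.7841] corner [ 0.4502 -0.0341  0.2377]
0 t 0.67 from corner x,y mm -81.08617723544093 -355.6729078524095 dist 364.7988288342574
1 t 0.67 from corner x,y mm -81.08617723544093 -355.6729078524095 dist 364.7988288342574
2 t 0.67 from corner x,y mm -81.08617723544093 -355.6729078524095 dist 364.7988288342574
3 t 0.67 from corner x,y mm -81.08617723544093 -355.6729078524095 dist 364.7988288342574
4 t 0.67 from corner x,y mm -81.08617723544093 -355.6729078524095 dist 364.7988288342574
```

View pics/l7.png

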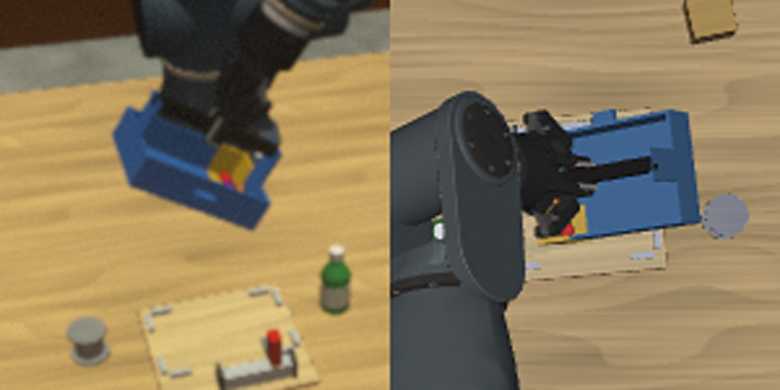

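From the 165° look: a row along the +y wall with red near the corner, purple 33, white 65 and green 84 mm, where green is the end of the row and too far. I'll peel off only green by swinging slightly past −x in small steps, then return to the diagonal.

```bash
python3 - <<'E'
from h import *
import io,contextlib
def m():
    b=io.StringIO()
    with contextlib.redirect_stdout(b): measure()
    s=[l for l in b.getvalue().split("\n") if l.startswith("top")]; return s
def gy(s):
    for l in s:
        if "green" in l: return float(l.split()[5])
for ph in(120,150,175,190): r.move_to(P,tilt(.6,np.radians(ph)))
ph=190
while ph<220:
    s=m(); print(ph,gy(s))
    if gy(s) is None or gy(s)<-18: break
    ph+=4; r.move_to(P,tilt(.6,np.radians(ph))); r.sleep(.1)
print(*m(),sep="\n")
for p in(180,158): r.move_to(P,tilt(.6,np.radians(p)))
r.sleep(.5); print("at 158",r.get_obs()["t"]); print(*m(),sep="\n"); look("l8")
E
```

```text
190 -17.0
194 -34.0
top orange 2 x,y 2.0 -18.0 dist 18.0
top green 5 x,y 2.0 -34.0 dist 34.0
top purple 5 x,y 2.0 -58.0 dist 58.0
at 158 32.075
top orange 12 x,y 4.0 -8.0 dist 9.0
top green 5 x,y 4.0 -31.0 dist 31.0
top white 4 x,y 4.0 -92.0 dist 92.0
t 32.275 open 0.17382974696441464 F [-0.1878 -0.4529 -3.9269] corner [0.4931 0.0024 0.2398]
0 s 0.44 from corner x,y mm 1120.613308059966 -321.148336187456 dist 1165.723140388433
0 t 0.55 from corner x,y mm 8.467921243331844 -3.0539138305056834 dist 9.001782038431312
1 s 0.44 from corner x,y mm 1120.613308059966 -321.148336187456 dist 1165.723140388433
1 t 0.55 from corner x,y mm 8.467921243331844 -3.0539138305056834 dist 9.001782038431312
2 s 0.44 from corner x,y mm 1120.613308059966 -321.148336187456 dist 1165.723140388433
2 t 0.55 from corner x,y mm 8.467921243331844 -3.0539138305056834 dist 9.001782038431312
3 s 0.44 from corner x,y mm 1120.613308059966 -321.148336187456 dist 1165.723140388433
3 t 0.55 from corner x,y mm 8.467921243331844 -3.0539138305056834 dist 9.001782038431312
4 s 0.44 from corner x,y mm 1120.613308059966 -321.148336187456 dist 1165.723140388433
4 t 0.55 from corner x,y mm 8.467921243331844 -3.0539138305056834 dist 9.001782038431312
```

View pics/l8.png

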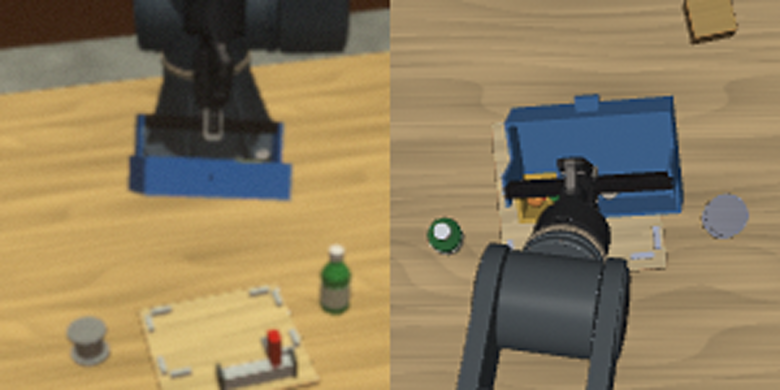

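All five now line the −x wall, with orange and green near the corner and white last at (610,195), about 92 mm out. I'll swing towards +y in fine steps, measure each time, and stop as soon as every nugget is seen within limits.

```bash
python3 - <<'E'
from h import *
import io,contextlib
def m():
    b=io.StringIO(); D={}
    with contextlib.redirect_stdout(b): measure()
    for l in b.getvalue().split("\n"):
        w=l.split()
        if w: D.setdefault(w[1],[]).append((w[0][0],float(w[4]),float(w[5]),float(w[7])))
    return D
for p in(135,115,100,92): r.move_to(P,tilt(.6,np.radians(p)))
p=92; n=0
while True:
    r.sleep(.15); D=m(); print(p,D)
    far=max((max(x[3] for x in v) for v in D.values()),default=0)
    if len(D)==5 and far<68: print("good"); break
    if p<=66: break
    p-=4; r.move_to(P,tilt(.6,np.radians(p)))
look("l9")
E
```

```text
92 {'red': [('t', 9.0, -15.0, 18.0), ('s', 18.0, -13.0, 22.0)], 'orange': [('t', 7.0, -8.0, 11.0), ('s', 12.0, -9.0, 15.0)], 'green': [('t', 10.0, -29.0, 31.0), ('s', 14.0, -33.0, 35.0)], 'white': [('t', 10.0, -68.0, 69.0), ('s', 14.0, -72.0, 73.0)], 'purple': [('t', 10.0, -50.0, 51.0), ('s', 13.0, -50.0, 52.0)]}
88 {'red': [('t', 11.0, -9.0, 14.0), ('s', 10.0, -12.0, 15.0)], 'orange': [('t', 5.0, -3.0, 5.0), ('s', 24.0, -10.0, 26.0)], 'green': [('t', 11.0, -30.0, 32.0), ('s', 13.0, -32.0, 35.0)], 'white': [('t', 11.0, -68.0, 69.0), ('s', 14.0, -71.0, 73.0)], 'purple': [('t', 11.0, -48.0, 49.0), ('s', 14.0, -51.0, 53.0)]}
84 {'red': [('t', 12.0, -9.0, 15.0), ('s', 11.0, -13.0, 17.0)], 'orange': [('t', 19.0, -11.0, 22.0), ('s', 27.0, -12.0, 30.0)], 'green': [('t', 12.0, -29.0, 31.0), ('s', 12.0, -32.0, 34.0)], 'white': [('t', 11.0, -68.0, 69.0), ('s', 13.0, -71.0, 72.0)], 'purple': [('t', 12.0, -48.0, 50.0), ('s', 13.0, -49.0, 51.0)]}
80 {'red': [('t', 12.0, -10.0, 16.0), ('s', 12.0, -12.0, 16.0)], 'orange': [('t', 27.0, -11.0, 29.0), ('s', 30.0, -13.0, 32.0)], 'green': [('t', 13.0, -
[... 1397 characters left out ...]
 0.6 from corner x,y mm 43.32214088945206 -54.42129300230535 dist 69.55921954197231
1 t 0.55 from corner x,y mm 41.08753705786834 -39.63367303761731 dist 57.087772245328125
2 s 0.6 from corner x,y mm 43.32214088945206 -54.42129300230535 dist 69.55921954197231
2 t 0.55 from corner x,y mm 41.08753705786834 -39.63367303761731 dist 57.087772245328125
3 s 0.6 from corner x,y mm 43.32214088945206 -54.42129300230535 dist 69.55921954197231
3 t 0.55 from corner x,y mm 41.08753705786834 -39.63367303761731 dist 57.087772245328125
4 s 0.6 from corner x,y mm 43.32214088945206 -54.42129300230535 dist 69.55921954197231
4 t 0.55 from corner x,y mm 41.08753705786834 -39.63367303761731 dist 57.087772245328125
```

View pics/l9.png

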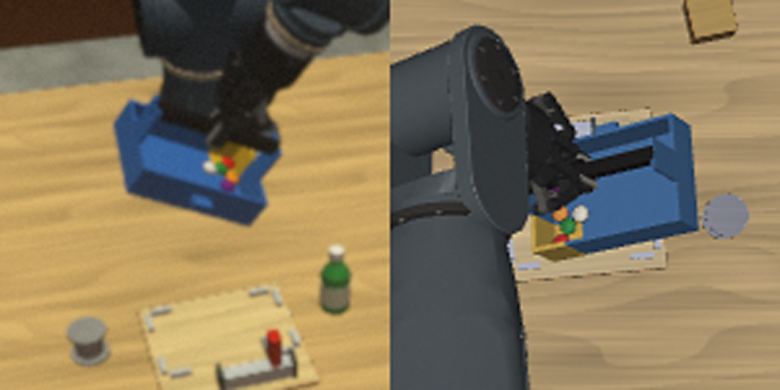

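The column collapsed: the pictures show white, green, orange, red and purple bunched at the yellow corner, still moving. I'll swing back to the diagonal at once, then measure.

```bash
python3 - <<'E'
from h import *
for p in(85,105,120): r.move_to(P,tilt(.6,np.radians(p)))
r.sleep(.4); measure(); print()
for p in(105,90): r.move_to(P,tilt(.6,np.radians(p)))
r.sleep(.3); measure(); s=r.get_image("scene");t=r.get_image("top")
a=(s["pixels"][90:165,190:265],t["pixels"][170:245,240:315])
cv2.imwrite("pics/l10.png",cv2.cvtColor(cv2.resize(np.hstack(a),None,fx=5,fy=5,interpolation=2),cv2.COLOR_RGB2BGR)); print(r.get_obs()["t"])
E
```

```text
top red 20 x,y 9.0 -11.0 dist 15.0
top orange 4 x,y 31.0 -9.0 dist 32.0
scene red 4 x,y 13.0 -14.0 dist 19.0
scene orange 7 x,y 10.0 -6.0 dist 12.0
scene green 6 x,y 32.0 -11.0 dist 34.0
40.4083
```

View pics/l10.png

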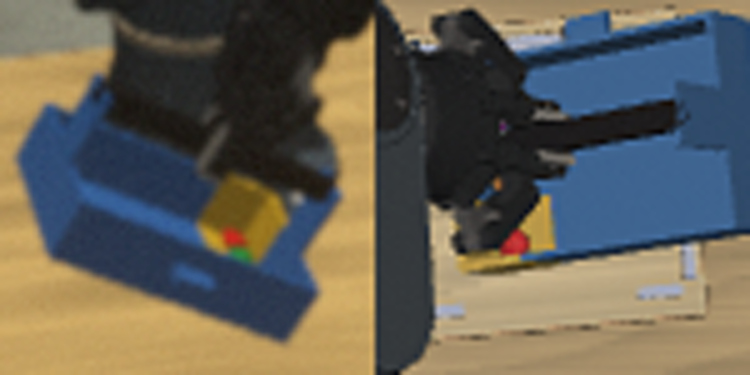

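The nuggets are in a row along the +y wall again, with red at the corner, then green, and purple far out at about (503,127) in the right panel. I'll swing back with automatic stopping as soon as all five measure within 76 mm, keeping an eye on the time.

```bash
cat > g.py <<'E'
from h import *
import io,contextlib
def m():
    b=io.StringIO(); D={}
    with contextlib.redirect_stdout(b): measure()
    for l in b.getvalue().split("\n"):
        w=l.split()
        if w: D.setdefault(w[1],[]).append((w[0][0],float(w[4]),float(w[5]),float(w[7])))
    far=max((max(x[3] for x in v) for v in D.values()),default=0)
    return D,len(D)==5 and far<76
def go(p,s=.15):
    r.move_to(P,tilt(.6,np.radians(p))); r.sleep(s); D,ok=m(); print(p,round(r.get_obs()["t"],2),ok,{k:[(int(a),int(b)) for _,a,b,_ in v] for k,v in D.items()}); return ok
E
python3 - <<'E'
from g import *
r.move_to(P,tilt(.6,np.radians(130)))
ok=False
for p in(165,178,186):
    ok=go(p)
    if ok: r.sleep(.3); ok=go(p); 
    if ok: break
E
```

```text
165 41.8 False {'red': [(2, -10)], 'orange': [(48, -10)], 'green': [(32, -10)], 'white': [(70, -10)], 'purple': [(89, -9)]}
178 42.42 False {'orange': [(49, -9)], 'green': [(32, -8)], 'white': [(69, -9)], 'purple': [(88, -10)]}
186 42.92 False {'red': [(2, -9)], 'orange': [(47, -11)], 'green': [(32, -10)], 'white': [(69, -10)], 'purple': [(86, -10)]}
```

```bash
python3 - <<'E'
from g import *
p=186
while p<206:
    p+=3; r.move_to(P,tilt(.6,np.radians(p))); D,_=m()
    ys={k:v[0][1:3] for k,v in D.items()}; print(p,round(r.get_obs()["t"],2),ys)
    if any(y<-16 for _,y in ys.values()): break
r.move_to(P,tilt(.6,np.radians(150)))
print(go(150,.2))
E
```

```text
189 43.27 {'red': (2.0, -11.0), 'orange': (48.0, -12.0), 'green': (31.0, -12.0), 'white': (68.0, -11.0), 'purple': (86.0, -9.0)}
192 43.62 {'orange': (49.0, -11.0), 'green': (32.0, -13.0), 'white': (68.0, -10.0), 'purple': (87.0, -10.0)}
195 43.98 {'orange': (49.0, -13.0), 'green': (30.0, -15.0), 'white': (69.0, -11.0), 'purple': (87.0, -12.0)}
198 44.33 {'orange': (50.0, -14.0), 'white': (69.0, -12.0), 'purple': (87.0, -13.0)}
201 44.67 {'orange': (48.0, -14.0), 'white': (69.0, -13.0), 'purple': (88.0, -16.0)}
204 45.02 {'orange': (46.0, -23.0), 'white': (5.0, -59.0), 'purple': (5.0, -85.0)}
150 46.43 False {'red': [(8, -6)], 'white': [(7, -80)], 'purple': [(6, -101)]}
False
```

```bash
python3 - <<'E'
from g import *
for p in(120,): r.move_to(P,tilt(.6,np.radians(p)))
ok=go(90,.15)
if ok:
    r.sleep(.3); ok=go(90,0)
E
```

```text
90 47.51 False {'red': [(9, -11), (14, -13)], 'orange': [(11, -47), (15, -45)], 'green': [(11, -29), (13, -32)], 'white': [(10, -68), (12, -71)], 'purple': [(11, -88), (12, -92)]}
```

```bash
sed -i 's/def measure():/def measure(cams=("top","scene")):/; s/for nm in("top","scene"):/for nm in cams:/' h.py; sed -i 's/def m():/def m(c=("top","scene")):/; s/measure()$/measure(c)/' g.py
python3 - <<'E'
from g import *
r.move_to(P,tilt(.6,np.radians(72))); p=72
while p>60:
    D,_=m(("top",)); x={k:v[0][1:3] for k,v in D.items()}; print(p,round(r.get_obs()["t"],2),x)
    if any(a>20 and b<-20 for a,b in x.values()): break
    p-=3; r.move_to(P,tilt(.6,np.radians(p)))
r.move_to(P,tilt(.6,np.radians(125)))
print(r.get_obs()["t"],m()[0])
E
```

```text
72 47.86 {'red': (21.0, -1.0), 'orange': (18.0, -34.0), 'green': (19.0, -16.0), 'white': (18.0, -54.0), 'purple': (18.0, -74.0)}
69 48.16 {'red': (75.0, -1.0), 'orange': (52.0, -19.0), 'green': (25.0, -10.0), 'white': (40.0, -29.0), 'purple': (38.0, -49.0)}
48.7917 {'orange': [('t', 57.0, -15.0, 59.0)]}
```

```bash
python3 - <<'E'
from g import *
go(160,.1)
E
```

```text
160 49.66 True {'red': [(63, -2)], 'orange': [(48, -10)], 'green': [(5, -10)], 'white': [(33, -10)], 'purple': [(4, -28)]}
```

All five are now within range: four in a row along the +y wall (farthest red, about 71 mm) and purple behind green. I'll let it settle, recheck and hand in.

```bash
python3 - <<'E'
from g import *
r.sleep(.35); D,ok=m(); o=r.get_obs(); print(ok,D,o["t"],o["opening"],o["contact_force"])
if ok: print(r.hand_in())
E
```

```text
True {'red': [('t', 63.0, -3.0, 63.0)], 'orange': [('t', 48.0, -11.0, 49.0)], 'green': [('t', 5.0, -11.0, 12.0)], 'white': [('t', 33.0, -9.0, 35.0)], 'purple': [('t', 4.0, -29.0, 29.0)]} 50.1083 0.17330236884001232 [-0.7131  0.0319 -5.0873]
the job is handed in; nothing more can be done
None
```

I handed the job in at about 50 s, with no verdict returned: the lock is at its end stop and the tote is held still off the dock at 0.6 rad. All five nuggets measured within about 71 mm of the yellow corner (limit 80), though the farthest, red, was partly hidden.

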